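# Find the good guide block with a feeler blade

### The arm

A 6-joint arm with a two-finger parallel gripper is mounted at the origin on a cart in front of the work surface, level with it; the furniture and walls round the work are solid. World frame = base frame: x ahead of the robot, y to its left, z up, the work surface at z = 0. Lengths are in m, angles in degrees, forces in N, time in s.
With the tool pointing down it reaches from about 0.35 to 0.875 m from the base axis. Payload 4.2 kg.
Tool frame: the origin (TCP) lies midway between the tips of the shut fingers; the grasp point (between the pads) lies 19 mm behind it; z points along the fingers, y is the line along which they close (so a half turn about z gives the same grasp; the last joint's range is limited). The gripper opens to 87 mm and grips with 3 to 60 N. Pads are 19 mm wide; open, the fingers measure 117 mm over their backs; the gripper's body (75 mm by 190 mm) begins 51 mm behind the grasp point.
Start: joints at [-56.574, 22.042, 0.453, 0, -68.411, -14.817], TCP at [0.199, -0.592, 0.223] pointing down, gripper open.
Joint ranges: [-179.83, 179.83], [-69.29, 118.12], [-61.27, 80.66], [-181.25, 117.63], [-171.15, -9.14], [-177.46, 177.46]. Speed limits (degrees/s): [159.86, 159.86, 180, 180, 180, 180].

### API

Orientations are given as a 3x3 rotation matrix whose columns are the frame's x, y, z axes.
In Python, from station import sense, capture, camera_params, finish_job gives the robot as it stands.
- The arm moves only by the tool drive_tool, never from a script. Its argument "rows" is a list of rows, each an object of numbers: "tx", "ty", "tz": the shift along the tool's x, y, z in cm; "ax", "ay", "az": the turn, a rotation vector about the tool's x, y, z in rad; "claw": the finger opening in cm, from 0 to 8.7. In form: [{"tx": .., "ty": .., "tz": .., "ax": .., "ay": .., "az": .., "claw": ..}, ...]. A call has 1 to 10 rows; each row shifts and turns the commanded pose from where the row before left it, along the tool's axes as they then stand; what a row does not reach is not made up. A row lasts 1/12 s, in which the tool goes at most 41.7 mm and 7.16 degrees, less where a joint would pass 70% of its speed; a pose out of reach is approached as far as the arm can. A call with a gripper value outside its range is refused whole. The fingers move at their own pace and stop on an object; the grip force is fixed at half the most. Time passes only in rows, so rows that do not move let the fingers close. It gives the time, the measured TCP pose, the force, the opening and the grip force at its end, in the units of the state.
- sense(): the state, without advancing time (a new reading comes with each control period).
- capture(name): name is "side" or "top"; returns (picture, depth): 384x512x3 uint8, red, green, blue; 384x512 float32, m along the optical axis (not along the pixel's ray), 0 where there is no reading.
- camera_params(name): a dict with "intrinsics" (3x3 intrinsics, pixels), "R" (3x3) and "t" (3): a world point X has camera coordinates R X + t. Camera axes: x right, y down, z forward; pixel columns grow to the right and rows downward; lengths in m; the calibration is good to about 2 mm. A picture is of the moment at which its call begins. camera_params takes no time and is no camera call.
- finish_job(): hands the job in; it is judged then, once.
The state is a dict: "time_s": time; "joints": joint angles; "joint_velocities": joint speeds; "effort": joint torques, N m; "tcp_pos": TCP position; "ee_rot": TCP orientation; "wrist_force": force on the tool from outside, world axes, zero at the start; "moment": the same for the moment, N m; "gripper_width": opening from 0.0 (shut) to 1.0 (fully open); "gripper_force": force on a finger pad.
Only numpy, scipy, OpenCV 4.12 (cv2) and the standard library are available. Lean on these libraries where they do the work, as an engineer would, in place of code of your own. Each camera call takes 0.05 s, during which the arm holds its last target. There are 200 camera calls.

### The job

Pick up the feeler blade by its black handle and slide it into the gaps of the three guide blocks on the grey stand to find the one good block: there it goes in all the way, but with a light, steady drag (in another block it runs in freely, in another it is stopped part-way). Work gently and feel for it: never push the blade against a block with more than 40 N. Leave it in the good block, fully home with the handle against the block's face, let go, and leave the other things where they are.

Things in the scene. Friction and masses are not known exactly. Their poses are not given: they have to be found in the camera images.
- blade_grip (a point): Centre of the feeler gauge's handle, 17 mm above its underside. Black plastic handle 50 mm long, 20 wide, 34 tall, standing on the stand's plate; grasp it from above across the 20 mm. A vertical steel blade, 36 mm long, 6 thick, 22 tall, round-nosed, sticks out of its front face. One rigid piece, about 150 g. x: towards the blade's tip; y: across the thickness; z: up.
- blade_tip (a point): Foremost point of the blade, half-way up it: 61 mm ahead of blade_grip along x and 4 mm lower, 13 mm above the handle's underside (the blade's lower edge is 2 mm above that underside). Same axes as blade_grip.
- stand: Fixed grey plate 96 mm wide (y), 164 long (x from -114 to +50), on pillars, its face 55 mm above the table. Origin at table height below the middle mouth. At x > 0 (about the robot's right) three guide blocks stand on it, alike outside: aluminium, 28 mm wide, 46 deep, 40 tall, at 30 mm pitch, front faces at x = 0, looking to the robot's left. The rest is a free apron where the gauge stands.
- mouth_left (a point): Middle of the left-hand block's gap (seen along x; farthest from the robot), in its front face, 13 mm above the plate: level with the blade's middle when the handle stands on the plate. Mouth 12 mm wide, with bevelled lips, 29 mm high, roofed. x: straight into the gap; y: left; z: up. Fully home: handle against the block's face, tip 36 mm inside.
- mouth_middle (a point): The same for the middle block. In every block the tip is free for the first 8 mm; behind that they differ out of sight, and which is which changes. Good: two sprung shoes 3 mm apart; they centre the blade and drag on it all the way home: 6 to 11 N while it moves, 3 to 7 N left when it pauses, up to 18 N where the nose parts them (8 to 22 mm in).
- mouth_right (a point): The same for the right-hand block, nearest the robot. Loose block: the blade stays free all the way home (no drag of its own; only what touching a side or the plate gives). Tight block: a rigid 3.5 mm gap stops the blade dead with its tip about 15 mm in; draw it back out.
- ptfe_tape: Bystander: roll of thread seal tape on a spool, 50 mm across, 14 mm thick, lying flat; origin under its centre.
- vial_b: Bystander: glass vial with a black screw cap, 23 mm across, 46 mm tall; origin under its centre.
- brass_fitting_d: Bystander: small brass tube fitting, 13 x 49 x 11 mm, lying along its y axis; origin under its centre.
Things that resemble listed ones, but are neither listed nor needed, are in the scene too. There is more than one size of the part that bears blade_grip; the job needs the smaller.

How it is judged:
By the outcome, as a careful person would: the job done as asked, in the order asked, and still so for the second after the job is handed in, with the robot touching nothing.
It also fails if it takes over 45 s, if anything falls off the work surface, if the arm or the gripper's body presses on something with over 40 N, if the wrist force passes 120 N, or if a joint passes its speed limit or range.

## Working session

There is one attempt and no reset: what is moved stays moved. The work goes in short steps, Python scripts to look and compute and a tool call to move; the robot and the scene stay as the last step left them, time stands still between calls to the robot, and variables do not carry over. Pictures are saved under pics/ and viewed, at most 10 in all, crops included, and the job is handed in when it is done.

Besides the shell and the picture viewer there is one more tool, called after ">>>" by a JSON object that holds its "method" and its "body", one argument or row to a line. drive_tool: Moves the arm, as the interface text tells. Its arguments: {"type":"object","properties":{"rows":{"type":"array"}},"required":["rows"]}

```bash
mkdir -p pics; python3 - <<'E'
from station import *
import cv2,numpy as np
for n in("side","top"):
    p,d=capture(n); cv2.imwrite(f"pics/{n}0.png",p[:,:,::-1]); np.savez(f"{n}0.npz",p=p,d=d)
    c=camera_params(n); print(n,c); 
s=sense();print(s['tcp_pos'],s['ee_rot'],s['wrist_force'],s['time_s'])
E
```

```text
side {'intrinsics': array([[416.65057266,   0.        , 257.30852343],
       [  0.        , 416.65057266, 190.60498038],
       [  0.        ,   0.        ,   1.        ]]), 'R': array([[-0.97716602, -0.21231782,  0.00822825],
       [-0.09821545,  0.41700646, -0.90358139],
       [ 0.1884152 , -0.88375718, -0.42833744]]), 't': array([ 0.59479106, -0.03046776,  1.11076461])}
top {'intrinsics': array([[404.35062873,   0.        , 256.42360386],
       [  0.        , 404.35062873, 193.18976784],
       [  0.        ,   0.        ,   1.        ]]), 'R': array([[-0.00478162, -0.99997752,  0.00470146],
       [-0.99158669,  0.00413322, -0.12937834],
       [ 0.129356  , -0.00528055, -0.99158416]]), 't': array([0.36893318, 0.50543222, 0.85240116])}
[ 0.19929911 -0.59179768  0.22154939] [[-9.47768092e-01 -3.18959333e-01 -7.66219807e-04]
 [-3.18960226e-01  9.47766273e-01  1.86180809e-03]
 [ 1.32356224e-04  2.00895594e-03 -9.99997973e-01]] [-0.74154452 -0.51628238  0.14109177] 0.1
```

View pics/top0.png

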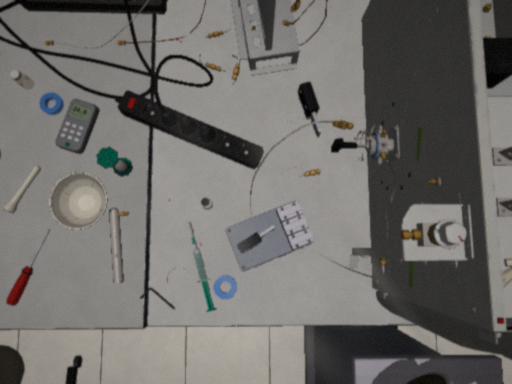

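View pics/side0.png

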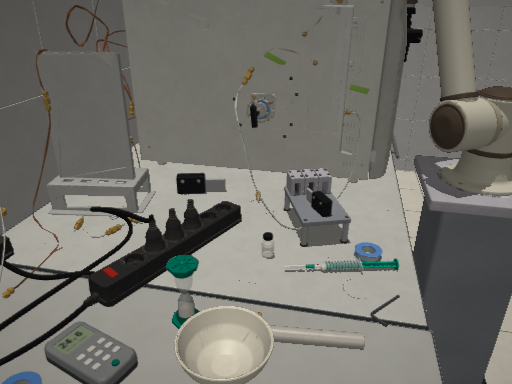

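Candidates for the gauge: the one on the stand's apron, top (255,240) / side (320,203), and a bigger one lying on the table, top (308,97) / side (200,184). By the description I choose the one on the stand, and check it in a crop.

```bash
cat > h.py <<'E'
from station import *
import cv2,numpy as np
def world(n,u,v,z=None,depth=None):
    c=camera_params(n);K,R,t=c["intrinsics"],c["R"],c["t"]
    r=np.linalg.inv(K)@np.array([u,v,1.]); o=-R.T@t; w=R.T@r
    s=depth if depth is not None else (z-o[2])/w[2]
    return o+s*w
def proj(n,X):
    c=camera_params(n);q=c["intrinsics"]@(c["R"]@np.array(X)+c["t"]);return q[:2]/q[2]
def cloud(n,d,box):
    c=camera_params(n);K,R,t=c["intrinsics"],c["R"],c["t"]
    u0,u1,v0,v1=box;v,u=np.mgrid[v0:v1,u0:u1];z=d[v0:v1,u0:u1]
    P=np.stack([(u-K[0,2])/K[0,0]*z,(v-K[1,2])/K[1,1]*z,z],-1)
    return (P-t)@R
E
python3 - <<'E'
from h import *
f=np.load("top0.npz");p,d=f['p'],f['d']
a=cv2.resize(p[190:280,215:325],None,fx=7,fy=6.6666,interpolation=cv2.INTER_CUBIC);
a=cv2.resize(p[190:280,215:325],(770,630),interpolation=cv2.INTER_CUBIC)[:600]
cv2.imwrite("pics/crop1.png",a[:,:,::-1])
W=cloud("top",d,(215,325,190,280));z=W[...,2]
for lo,hi,nm in((.05,.06,'plate'),(.09,.1,'blocks'),(.083,.0895,'handle')):
    m=((z>lo)&(z<hi)&(d[190:280,215:325]>0))
    pts=W[m][:,:2]; print(nm,m.sum(),np.median(z[m]))
    n,l,s,c=cv2.connectedComponentsWithStats(m.astype(np.uint8))
    for i in range(1,n):
        if s[i,4]>25:
            q=W[l==i][:,:2].astype(np.float32); r=cv2.minAreaRect(q*1000); print(s[i],r,np.median(W[l==i][:,2]),cv2.boxPoints(r).round(1).tolist())
E
```

```text
plate 2280 0.05579612289368838
[  10   18   89   64 2244] ((414.50347900390625, 341.6788330078125), (95.84060668945312, 162.89544677734375), 21.54503631591797) 0.05580080137369717 [[340.0, 399.79998779296875], [399.79998779296875, 248.3000030517578], [489.0, 283.5], [429.20001220703125, 435.0]]
blocks 1052 0.0958314927634705
[ 62  11  37  49 959] ((434.9948425292969, 290.0755615234375), (87.71316528320312, 46.180389404296875), 21.446781158447266) 0.09596950347110964 [[385.70001220703125, 295.5], [402.6000061035156, 252.5], [484.29998779296875, 284.6000061035156], [467.3999938964844, 327.6000061035156]]
[31 45 15 13 57] ((404.0333557128906, 375.2483825683594), (17.382953643798828, 29.041574478149414), 29.2744197845459) 0.09092472076376731 [[389.3999938964844, 383.70001220703125], [403.6000061035156, 358.29998779296875], [418.70001220703125, 366.79998779296875], [404.5, 392.20001220703125]]
[22 52  9 11 26] ((390.9732360839844, 396.0460510253906), (16.126850128173828, 15.209284782409668), 26.8328800201416) 0.09070104706539517 [[380.29998779296875, 399.20001220703125], [387.20001220703125, 385.6000061035156], [401.6000061035156, 392.8999938964844], [394.70001220703125, 406.5]]
handle 122 0.08844470017815362
[22 43 22 20 73] ((399.5779113769531, 382.3467102050781), (18.98716163635254, 49.511070251464844), 37.960819244384766) 0.08863558400029815 [[376.8999938964844, 396.0], [407.29998779296875, 357.0], [422.29998779296875, 368.70001220703125], [391.79998779296875, 407.70001220703125]]
```

View pics/crop1.png

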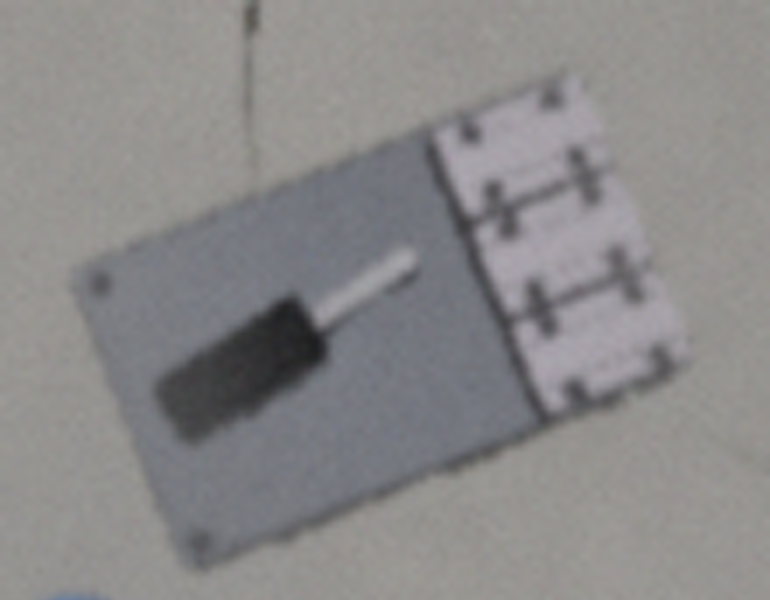

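The crop shows the smaller gauge standing on the apron: handle about crop (240,368), blade tip about (415,258), three block mouths facing left along the edge (435,130)-(545,415). There is a wall to the robot's right, so I check its extent before the route.

```bash
python3 - <<'E'
from h import *
f=np.load("top0.npz");p,d=f['p'],f['d']
W=cloud("top",d,(0,512,0,384))
for v in (60,150,230,270,290,300,310,318,330,345,370):
    print(v,[tuple((W[v,u]*100).round().astype(int)) if d[v,u]>0 else None for u in (300,340,360,375,400,440,470,490,505)])
g=np.load("side0.npz");V=cloud("side",g['d'],(0,512,0,384))
print('side');
for v in (5,40,100,160):
    print(v,[tuple((V[v,u]*100).round().astype(int)) if g['d'][v,u]>0 else None for u in (130,200,300,380,395,410,440,460,500)])
# handle: black; blade: bright
c=p[190:280,215:325].max(2)
sub=np.zeros_like(c);sub[40:70,18:65]=1
m=((c<75)&(sub>0)).astype(np.uint8)
n,l,s,_=cv2.connectedComponentsWithStats(m);i=1+s[1:,4].argmax();print(s[i])
v,u=np.nonzero(l==i)
q=np.array([world("top",a+215,b+190,z=.089)[:2] for a,b in zip(u,v)],np.float32)*1000
r=cv2.minAreaRect(q);print('handle',r,cv2.boxPoints(r).round(1).tolist())
print('blade base,tip',[world("top",215+a/7-.07,190+b/7-.07,z=.079)[:2].round(4) for a,b in((318,320),(413,258))])
E
```

```text
60 [(np.int64(83), np.int64(26), np.int64(0)), (np.int64(83), np.int64(17), np.int64(0)), (np.int64(83), np.int64(12), np.int64(0)), (np.int64(77), np.int64(12), np.int64(11)), (np.int64(71), np.int64(12), np.int64(25)), (np.int64(64), np.int64(12), np.int64(39)), (np.int64(61), np.int64(12), np.int64(46)), (np.int64(61), np.int64(9), np.int64(45)), (np.int64(61), np.int64(7), np.int64(45))]
150 [(np.int64(61), np.int64(27), np.int64(0)), (np.int64(61), np.int64(17), np.int64(0)), (np.int64(61), np.int64(13), np.int64(0)), (np.int64(56), np.int64(16), np.int64(21)), (np.int64(56), np.int64(12), np.int64(23)), (np.int64(52), np.int64(12), np.int64(37)), (np.int64(50), np.int64(12), np.int64(45)), (np.int64(50), np.int64(11), np.int64(47)), (np.int64(51), np.int64(6), np.int64(42))]
230 [(np.int64(42), np.int64(28), np.int64(9)), (np.int64(43), np.int64(18), np.int64(0)), (np.int64(43), np.int64(14), np.int64(0)), (np.int64(42), np.int64(12), np.int64(6)), (np.int64(42), np.int64(12), np.int64(21)), (np.int64(41), np.int64(17), np.int64(48)), (np.int64(41), np.int64(12), np.int64(44)),
[... 4507 characters left out ...]
.int64(35), np.int64(11)), (np.int64(74), np.int64(12), np.int64(3)), (np.int64(47), np.int64(12), np.int64(6)), (np.int64(27), np.int64(11), np.int64(7)), (np.int64(-4), np.int64(-207), np.int64(-72)), (np.int64(-15), np.int64(-207), np.int64(-71)), (np.int64(8), np.int64(-13), np.int64(0)), (np.int64(6), np.int64(0), np.int64(5)), (np.int64(-1), np.int64(6), np.int64(8))]
[ 24  43  23  19 221]
handle ((399.63287353515625, 381.3464660644531), (20.0633602142334, 47.22962951660156), 34.32313537597656) [[378.0, 395.20001220703125], [404.70001220703125, 356.20001220703125], [421.20001220703125, 367.5], [394.6000061035156, 406.5]]
blade base,tip [array([0.4135, 0.3593]), array([0.4314, 0.3314])]
```

```bash
cat >> h.py <<'E'
def delta(x,y,z,yaw=None):
    "remaining shift (cm, tool axes) and az (rad); yaw = world yaw of tool y, deg"
    s=sense();R=np.array(s['ee_rot']);dp=np.array([x,y,z])-s['tcp_pos']
    print('t',s['time_s'],'tcp',np.round(s['tcp_pos'],4),'F',np.round(s['wrist_force'],1),'M',np.round(s['moment'],2),'w',round(s['gripper_width']*8.7,2),'gf',s['gripper_force'])
    cy=np.degrees(np.arctan2(R[1,1],R[0,1])); print('tilt',np.round(R[:,2],4),'yaw',cy)
    print('shift tool cm',np.round(R.T@dp*100,2), 'az', None if yaw is None else round(-np.radians((yaw-cy+180)%360-180),4))
E
python3 - <<'E'
from h import *
f=np.load("top0.npz");W=cloud("top",f['d'],(0,512,0,384)).reshape(-1,3)[f['d'].ravel()>0]
m=W[:,2]>.3;A=W[m];print(A.min(0),A.max(0),np.percentile(A[:,2],[50,99,99.9]))
B=A[A[:,1]>.135];print(len(B),B.min(0) if len(B) else'',B.max(0) if len(B) else'')
E
```

```text
[0.25392651 0.03205451 0.30002033] [0.786656   0.22610692 0.48979112] [0.4212957  0.48612869 0.48866733]
3410 [0.3749262  0.13507363 0.30007572] [0.58136258 0.22610692 0.48979112]
```

>>> {"method": "drive_tool", "body": {
  "rows": [
    {"ty":0.8,"tz":-4},
    {"ty":0.8,"tz":-4},
    {"ty":0.8,"tz":-4},
    {"ty":0.8,"tz":-4},
    {"ty":0.8,"tz":-4},
    {"ty":0.8,"tz":-4},
    {"ty":0.8,"tz":-4},
    {"ty":0.8,"tz":-4},
    {"ty":0.8,"tz":-4}
  ]
}}

```text
invalid input at $.rows[0]: expected keys tx, ty, tz, ax, ay, az, claw
```

>>> {"method": "drive_tool", "body": {
  "rows": [
    {"tx":0,"ty":0.8,"tz":-4,"ax":0,"ay":0,"az":0,"claw":8.7},
    {"tx":0,"ty":0.8,"tz":-4,"ax":0,"ay":0,"az":0,"claw":8.7},
    {"tx":0,"ty":0.8,"tz":-4,"ax":0,"ay":0,"az":0,"claw":8.7},
    {"tx":0,"ty":0.8,"tz":-4,"ax":0,"ay":0,"az":0,"claw":8.7},
    {"tx":0,"ty":0.8,"tz":-4,"ax":0,"ay":0,"az":0,"claw":8.7},
    {"tx":0,"ty":0.8,"tz":-4,"ax":0,"ay":0,"az":0,"claw":8.7},
    {"tx":0,"ty":0.8,"tz":-4,"ax":0,"ay":0,"az":0,"claw":8.7},
    {"tx":0,"ty":0.8,"tz":-4,"ax":0,"ay":0,"az":0,"claw":8.7},
    {"tx":0,"ty":0.8,"tz":-4,"ax":0,"ay":0,"az":0,"claw":8.7}
  ]
}}

```text
time_s: 0.85
tcp_pos: [0.1759, -0.5229, 0.5845]
ee_rot: [[-0.948, -0.319, 0.0], [-0.319, 0.948, 0.0], [-0.0, 0.0, -1.0]]
wrist_force: [0.5, -1.3, 1.3]
gripper_width: 0.996
gripper_force: 0.0
```

>>> {"method": "drive_tool", "body": {
  "rows": [
    {"tx":-4,"ty":0.15,"tz":0,"ax":0,"ay":0,"az":-0.0727,"claw":8.7},
    {"tx":-4,"ty":0.15,"tz":0,"ax":0,"ay":0,"az":-0.0727,"claw":8.7},
    {"tx":-4,"ty":0.15,"tz":0,"ax":0,"ay":0,"az":-0.0727,"claw":8.7},
    {"tx":-4,"ty":0.15,"tz":0,"ax":0,"ay":0,"az":-0.0727,"claw":8.7},
    {"tx":-4,"ty":0.15,"tz":0,"ax":0,"ay":0,"az":-0.0727,"claw":8.7},
    {"tx":-4,"ty":0.15,"tz":0,"ax":0,"ay":0,"az":-0.0727,"claw":8.7},
    {"tx":-4,"ty":0.15,"tz":0,"ax":0,"ay":0,"az":-0.0727,"claw":8.7},
    {"tx":-4,"ty":0.15,"tz":0,"ax":0,"ay":0,"az":-0.0727,"claw":8.7},
    {"tx":-4,"ty":0.15,"tz":0,"ax":0,"ay":0,"az":-0.0727,"claw":8.7},
    {"tx":-4,"ty":0.15,"tz":0,"ax":0,"ay":0,"az":-0.0727,"claw":8.7}
  ]
}}

```text
time_s: 1.68
tcp_pos: [0.4801, -0.2732, 0.5814]
ee_rot: [[-0.493, -0.87, -0.002], [-0.87, 0.493, 0.001], [0.0, 0.002, -1.0]]
wrist_force: [1.2, 0.0, -0.2]
gripper_width: 0.996
gripper_force: 0.0
```

>>> {"method": "drive_tool", "body": {
  "rows": [
    {"tx":-4,"ty":0.15,"tz":0,"ax":0,"ay":0,"az":-0.0727,"claw":8.7},
    {"tx":-4,"ty":0.15,"tz":0,"ax":0,"ay":0,"az":-0.0727,"claw":8.7},
    {"tx":-4,"ty":0.15,"tz":0,"ax":0,"ay":0,"az":-0.0727,"claw":8.7},
    {"tx":-4,"ty":0.15,"tz":0,"ax":0,"ay":0,"az":-0.0727,"claw":8.7},
    {"tx":-4,"ty":0.15,"tz":0,"ax":0,"ay":0,"az":-0.0727,"claw":8.7},
    {"tx":-4,"ty":0.15,"tz":0,"ax":0,"ay":0,"az":-0.0727,"claw":8.7},
    {"tx":-4,"ty":0.15,"tz":0,"ax":0,"ay":0,"az":-0.0727,"claw":8.7},
    {"tx":-4,"ty":0.15,"tz":0,"ax":0,"ay":0,"az":-0.0727,"claw":8.7}
  ]
}}

```text
time_s: 2.35
tcp_pos: [0.55, 0.035, 0.5815]
ee_rot: [[0.066, -0.998, -0.002], [-0.998, -0.066, -0.0], [0.0, 0.002, -1.0]]
wrist_force: [0.1, 0.5, -0.1]
gripper_width: 1.0
gripper_force: 0.0
```

>>> {"method": "drive_tool", "body": {
  "rows": [
    {"tx":-4,"ty":0.15,"tz":0,"ax":0,"ay":0,"az":-0.0727,"claw":8.7},
    {"tx":-4,"ty":0.15,"tz":0,"ax":0,"ay":0,"az":-0.0727,"claw":8.7},
    {"tx":-4,"ty":0.15,"tz":0,"ax":0,"ay":0,"az":-0.0727,"claw":8.7},
    {"tx":-4,"ty":0.15,"tz":0,"ax":0,"ay":0,"az":-0.0727,"claw":8.7},
    {"tx":-4,"ty":0.15,"tz":0,"ax":0,"ay":0,"az":-0.0727,"claw":8.7},
    {"tx":-4,"ty":0.15,"tz":0,"ax":0,"ay":0,"az":-0.0727,"claw":8.7},
    {"tx":-4,"ty":0.15,"tz":0,"ax":0,"ay":0,"az":-0.0727,"claw":8.7},
    {"tx":-4,"ty":0.15,"tz":0,"ax":0,"ay":0,"az":-0.0727,"claw":8.7},
    {"tx":-3,"ty":0,"tz":2,"ax":0,"ay":0,"az":0,"claw":6}
  ]
}}

```text
time_s: 3.1
tcp_pos: [0.4212, 0.3557, 0.5642]
ee_rot: [[0.604, -0.797, 0.003], [-0.797, -0.604, 0.004], [-0.001, -0.005, -1.0]]
wrist_force: [-0.5, 0.1, 0.5]
gripper_width: 0.976
gripper_force: 0.0
```

```bash
python3 - <<'E'
from h import *
delta(.3996,.3814,.150,-146.5)
print(world("side",0,0,depth=0))
E
```

```text
t 3.1 tcp [0.4212 0.3557 0.5642] F [-0.5  0.1  0.5] M [-0.03  0.19  0.02] w 8.5 gf 0.0
tilt [ 0.0035  0.0037 -1.    ] yaw -142.87511879138515
shift tool cm [-3.32  0.37 41.42] az 0.0633
[0.36893227 1.12063619 0.44335787]
```

>>> {"method": "drive_tool", "body": {
  "rows": [
    {"tx":-0.3,"ty":0.04,"tz":4.1,"ax":0,"ay":0,"az":0.0063,"claw":5},
    {"tx":-0.3,"ty":0.04,"tz":4.1,"ax":0,"ay":0,"az":0.0063,"claw":5},
    {"tx":-0.3,"ty":0.04,"tz":4.1,"ax":0,"ay":0,"az":0.0063,"claw":5},
    {"tx":-0.3,"ty":0.04,"tz":4.1,"ax":0,"ay":0,"az":0.0063,"claw":5},
    {"tx":-0.3,"ty":0.04,"tz":4.1,"ax":0,"ay":0,"az":0.0063,"claw":5},
    {"tx":-0.3,"ty":0.04,"tz":4.1,"ax":0,"ay":0,"az":0.0063,"claw":5},
    {"tx":-0.3,"ty":0.04,"tz":4.1,"ax":0,"ay":0,"az":0.0063,"claw":5},
    {"tx":-0.3,"ty":0.04,"tz":4.1,"ax":0,"ay":0,"az":0.0063,"claw":5},
    {"tx":-0.3,"ty":0.04,"tz":4.0,"ax":0,"ay":0,"az":0.0063,"claw":5},
    {"tx":-0.3,"ty":0.04,"tz":3.0,"ax":0,"ay":0,"az":0.0063,"claw":5}
  ]
}}

```text
time_s: 3.93
tcp_pos: [0.4, 0.3734, 0.1608]
ee_rot: [[0.548, -0.836, -0.003], [-0.836, -0.548, -0.003], [0.001, 0.005, -1.0]]
wrist_force: [0.7, 0.2, -0.2]
gripper_width: 0.574
gripper_force: 0.0
```

>>> {"method": "drive_tool", "body": {
  "rows": [
    {"tx":0,"ty":0,"tz":0,"ax":0,"ay":0,"az":0,"claw":5}
  ]
}}

```text
time_s: 4.02
tcp_pos: [0.3981, 0.3712, 0.1574]
ee_rot: [[0.548, -0.836, -0.01], [-0.836, -0.548, -0.012], [0.005, 0.015, -1.0]]
wrist_force: [0.0, -0.9, -0.1]
gripper_width: 0.569
gripper_force: 0.0
```

```bash
python3 - <<'E'
from h import *
delta(.3996,.3814,.071,-146.5)
p,d=capture("side");cv2.imwrite("pics/s1.png",cv2.resize(p[130:260,220:400],(790,570),interpolation=cv2.INTER_CUBIC)[:,:,::-1])
for P in((.3996,.3814,.089),(.4264,.3117,.068),(.4543,.3227,.068),(.3985,.3007,.068)):
    a=proj("side",P); print((a-[220,130])*790/180)
s=sense();a=proj("side",s['tcp_pos']);print('tcp',(a-[220,130])*790/180)
E
```

```text
t 4.0167 tcp [0.3981 0.3712 0.1574] F [ 0.  -0.9 -0.1] M [-0.14  0.2   0.02] w 4.95 gf 0.0
tilt [-0.0097 -0.0119 -0.9999] yaw -146.77529198000917
shift tool cm [-0.81 -0.81  8.62] az -0.0048
[443.53952184 286.08841232]
[395.81568654 258.130657  ]
[335.62772536 261.91974125]
[455.40046187 254.37954583]
tcp [456.16766592 126.60190031]
```

View pics/s1.png

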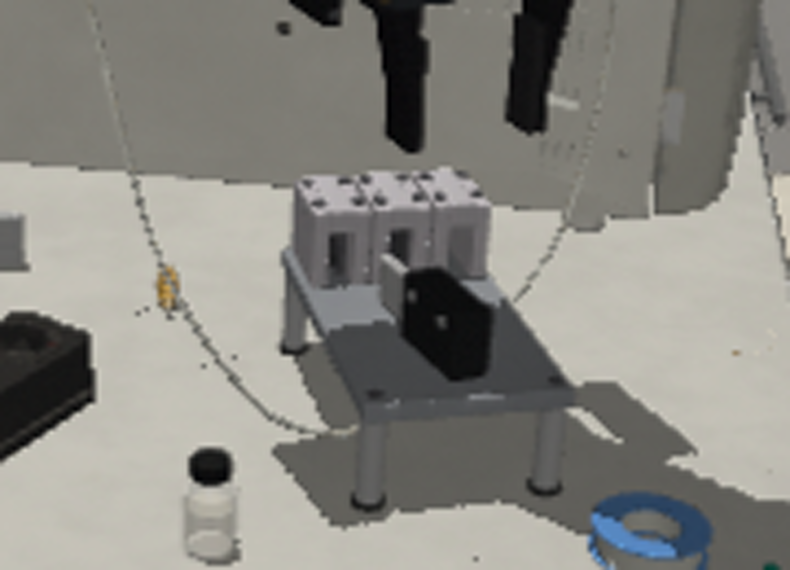

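The side crop shows the gauge with handle top centre about crop (447,290), mouths at (342,258), (402,250), (462,247), fingers above at (405,140) and (527,125). My top-camera points project within about 6 crop px. Moving down.

>>> {"method": "drive_tool", "body": {
  "rows": [
    {"tx":-0.4,"ty":-0.3,"tz":2,"ax":0,"ay":0,"az":0,"claw":5},
    {"tx":-0.3,"ty":-0.3,"tz":2,"ax":0,"ay":0,"az":0,"claw":5},
    {"tx":0,"ty":0,"tz":0,"ax":0,"ay":0,"az":0,"claw":5},
    {"tx":0,"ty":0,"tz":0,"ax":0,"ay":0,"az":0,"claw":5}
  ]
}}

```text
time_s: 4.4
tcp_pos: [0.4034, 0.3849, 0.1262]
ee_rot: [[0.55, -0.835, 0.001], [-0.835, -0.55, 0.001], [-0.0, -0.002, -1.0]]
wrist_force: [-0.2, -0.6, 0.4]
gripper_width: 0.571
gripper_force: 0.0
```

```bash
python3 - <<'E'
from h import *
delta(.3996,.3814,.061,-146.5)
p,d=capture("top");cv2.imwrite("pics/t1.png",cv2.resize(p[190:280,215:325],(733,600),interpolation=cv2.INTER_CUBIC)[:,:,::-1])
E
```

```text
t 4.4 tcp [0.4034 0.3849 0.1262] F [-0.2 -0.6  0.4] M [ 0.02  0.12 -0.  ] w 4.97 gf 0.0
tilt [ 1.4e-03  9.0e-04 -1.0e+00] yaw -146.66278581377014
shift tool cm [0.08 0.52 6.52] az -0.0028
```

>>> {"method": "drive_tool", "body": {
  "rows": [
    {"tx":0.1,"ty":0.5,"tz":1.5,"ax":0,"ay":0,"az":0,"claw":5},
    {"tx":0,"ty":0,"tz":2,"ax":0,"ay":0,"az":0,"claw":5},
    {"tx":0,"ty":0,"tz":2,"ax":0,"ay":0,"az":0,"claw":5},
    {"tx":0,"ty":0,"tz":1,"ax":0,"ay":0,"az":0,"claw":5},
    {"tx":0,"ty":0,"tz":0,"ax":0,"ay":0,"az":0,"claw":5},
    {"tx":0,"ty":0,"tz":0,"ax":0,"ay":0,"az":0,"claw":3},
    {"tx":0,"ty":0,"tz":0,"ax":0,"ay":0,"az":0,"claw":2.6},
    {"tx":0,"ty":0,"tz":0,"ax":0,"ay":0,"az":0,"claw":2.6}
  ]
}}

```text
time_s: 5.12
tcp_pos: [0.3998, 0.3816, 0.0612]
ee_rot: [[0.549, -0.836, 0.002], [-0.836, -0.549, 0.003], [-0.001, -0.003, -1.0]]
wrist_force: [0.3, 1.0, 0.8]
gripper_width: 0.427
gripper_force: 0.0
```

```bash
python3 - <<'E'
from h import *
delta(.3996,.3814,.061,-146.5)
p,d=capture("side");cv2.imwrite("pics/s2.png",cv2.resize(p[130:260,220:400],(790,570),interpolation=cv2.INTER_CUBIC)[:,:,::-1])
E
```

```text
t 5.1167 tcp [0.3998 0.3816 0.0612] F [0.3 1.  0.8] M [0.03 0.1  0.01] w 3.71 gf 0.0
tilt [ 0.0018  0.0025 -1.    ] yaw -146.681307932842
shift tool cm [0.01 0.03 0.02] az -0.0032
```

View pics/s2.png

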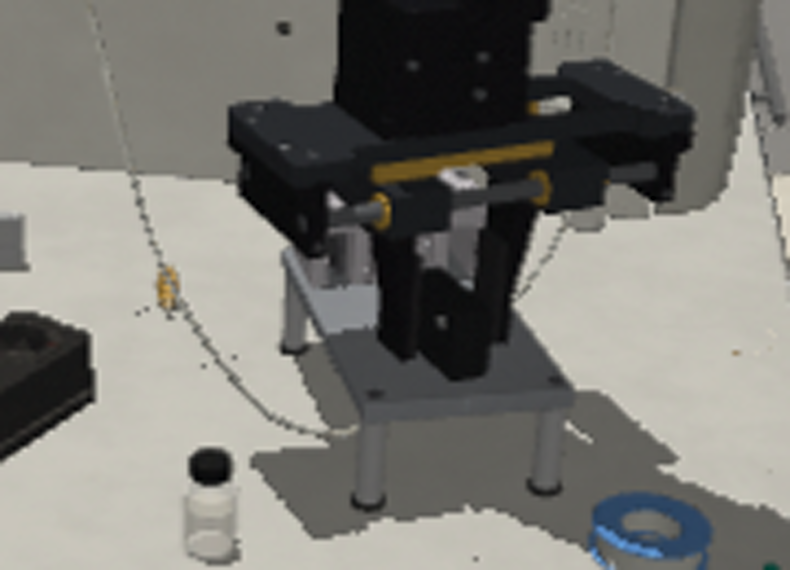

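The fingers, crop (395,290) and (492,290), straddle the handle at (455,325) with the handle clear of both. Closing.

>>> {"method": "drive_tool", "body": {
  "rows": [
    {"tx":0,"ty":0,"tz":0,"ax":0,"ay":0,"az":0,"claw":1.5},
    {"tx":0,"ty":0,"tz":0,"ax":0,"ay":0,"az":0,"claw":1.5},
    {"tx":0,"ty":0,"tz":0,"ax":0,"ay":0,"az":0,"claw":1.5},
    {"tx":0,"ty":0,"tz":0,"ax":0,"ay":0,"az":0,"claw":1.5},
    {"tx":0,"ty":0,"tz":0,"ax":0,"ay":0,"az":0,"claw":1.5},
    {"tx":0,"ty":0,"tz":0,"ax":0,"ay":0,"az":0,"claw":1.5}
  ]
}}

```text
time_s: 5.67
tcp_pos: [0.3995, 0.3812, 0.0602]
ee_rot: [[0.549, -0.836, 0.001], [-0.836, -0.549, 0.001], [-0.0, -0.002, -1.0]]
wrist_force: [0.3, 0.5, 4.2]
gripper_width: 0.23
gripper_force: 30.0
```

>>> {"method": "drive_tool", "body": {
  "rows": [
    {"tx":0,"ty":0,"tz":-0.3,"ax":0,"ay":0,"az":0,"claw":1.5},
    {"tx":0,"ty":0,"tz":0,"ax":0,"ay":0,"az":0,"claw":1.5},
    {"tx":0.5,"ty":0.15,"tz":0,"ax":0,"ay":0,"az":0.05,"claw":1.5},
    {"tx":0,"ty":0,"tz":0,"ax":0,"ay":0,"az":0.08,"claw":1.5},
    {"tx":0,"ty":0,"tz":0,"ax":0,"ay":0,"az":0.076,"claw":1.5},
    {"tx":0,"ty":0,"tz":0,"ax":0,"ay":0,"az":0,"claw":1.5},
    {"tx":0,"ty":0,"tz":0,"ax":0,"ay":0,"az":0,"claw":1.5}
  ]
}}

```text
time_s: 6.25
tcp_pos: [0.4001, 0.375, 0.0619]
ee_rot: [[0.368, -0.93, -0.001], [-0.93, -0.368, -0.001], [0.001, 0.002, -1.0]]
wrist_force: [0.2, 0.1, -2.5]
gripper_width: 0.226
gripper_force: 30.0
```

```bash
python3 - <<'E'
from h import *
delta(.4011,.3759,.0625,-158.5)
p,d=capture("top");cv2.imwrite("pics/t2.png",cv2.resize(p[190:280,215:325],(733,600),interpolation=cv2.INTER_CUBIC)[:,:,::-1])
np.savez("t2.npz",p=p,d=d)
s=733/110
for nm,P in(("mid",(.4264,.3117,.095)),("tip",(.4234,.3191,.080)),("left",(.4543,.3227,.095)),("right",(.3985,.3007,.095))): print(nm,((proj("top",P)-[215,190]+.5)*s-.5).round(1))
E
```

```text
t 6.25 tcp [0.4001 0.375  0.0619] F [ 0.2  0.1 -2.5] M [0.05 0.09 0.01] w 1.97 gf 30.000139977782965
tilt [-0.0011 -0.0014 -1.    ] yaw -158.40659188338074
shift tool cm [-0.05 -0.12 -0.06] az 0.0016
mid [463.6 261.8]
tip [436.  273.8]
left [426.  169.5]
right [501.5 354.9]
```

View pics/t2.png

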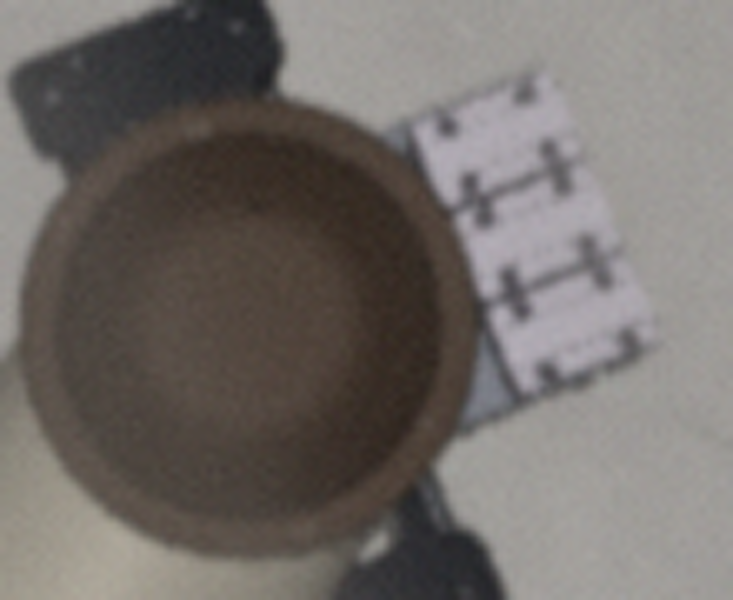

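The wrist hides the blade from above; block seams appear at the front edge around (455,212) and (485,300). I check with the side view.

>>> {"method": "drive_tool", "body": {
  "rows": [
    {"tx":0,"ty":-0.15,"tz":0,"ax":0,"ay":0,"az":0,"claw":1.5},
    {"tx":0,"ty":0,"tz":0,"ax":0,"ay":0,"az":0,"claw":1.5}
  ]
}}

```text
time_s: 6.47
tcp_pos: [0.4021, 0.3763, 0.0624]
ee_rot: [[0.367, -0.93, -0.0], [-0.93, -0.367, -0.0], [0.0, 0.0, -1.0]]
wrist_force: [0.0, -0.4, -1.8]
gripper_width: 0.228
gripper_force: 30.0
```

```bash
python3 - <<'E'
from h import *
delta(.4011,.3759,.0625,-158.5)
p,d=capture("side");cv2.imwrite("pics/s3.png",cv2.resize(p[160:235,270:370],(800,600),interpolation=cv2.INTER_CUBIC)[:,:,::-1])
for nm,P in(("mid",(.4264,.3117,.068)),("tip",(.4234,.3191,.068)),("left",(.4543,.3227,.068)),("right",(.3985,.3007,.068)),("tiptop",(.4234,.3191,.080))): print(nm,((proj("side",P)-[270,160]+.5)*8-.5).round(1))
E
```

```text
t 6.4667 tcp [0.4021 0.3763 0.0624] F [ 0.  -0.4 -1.8] M [-0.    0.15 -0.06] w 1.99 gf 29.99989567324519
tilt [-0.e+00 -1.e-04 -1.e+00] yaw -158.4514105823553
shift tool cm [-0.    0.1  -0.01] az 0.0008
mid [325. 234.]
tip [333.6 246.7]
left [215.3 240.9]
right [433.6 227.2]
tiptop [336.5 205.4]
```

View pics/s3.png

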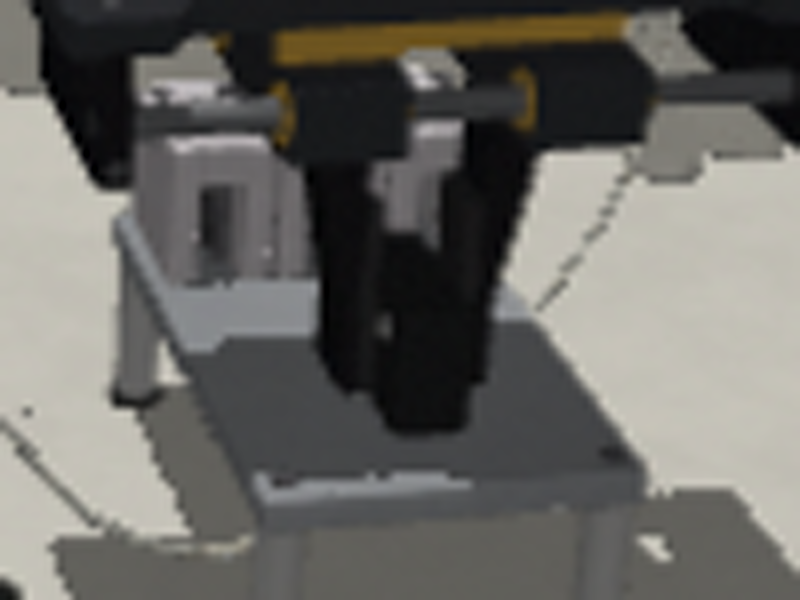

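```bash
python3 - <<'E'
from h import *
s=sense();c=np.array(s['tcp_pos']);ex=np.array([.367,-.93,0]);ey=np.array([.93,.367,0])
f=lambda P:((proj("side",P)-[270,160]+.5)*8-.5).round(1)
for z in(.058,.091):
    for b in(10,-10):print(z,b,f(np.r_[(c-.025*ex+b*1e-3*ey)[:2],z]))
for b in(48,-48):print('plate corner',b,f(np.r_[(np.array([.4264,.3117,0])-.114*ex+b*1e-3*ey)[:2],.055]))
p,d=capture("side");g=p[160:235,270:370].max(2)
for v in(205,208,210,212):print(v,list(zip(range(310,335),p[v,310:335].max(1))))
for v in(185,190):print(v,list(zip(range(288,306),p[v,288:306].max(1))))
E
```

```text
0.058 10 [385.  437.6]
0.058 -10 [464.6 431.9]
0.091 10 [394.8 315.4]
0.091 -10 [475.8 310. ]
plate corner 48 [256.9 500.3]
plate corner -48 [646.3 471. ]
205 [(310, np.uint8(36)), (311, np.uint8(12)), (312, np.uint8(15)), (313, np.uint8(14)), (314, np.uint8(18)), (315, np.uint8(24)), (316, np.uint8(22)), (317, np.uint8(14)), (318, np.uint8(13)), (319, np.uint8(15)), (320, np.uint8(16)), (321, np.uint8(16)), (322, np.uint8(16)), (323, np.uint8(17)), (324, np.uint8(14)), (325, np.uint8(17)), (326, np.uint8(15)), (327, np.uint8(17)), (328, np.uint8(18)), (329, np.uint8(14)), (330, np.uint8(28)), (331, np.uint8(63)), (332, np.uint8(73)), (333, np.uint8(73)), (334, np.uint8(73))]
208 [(310, np.uint8(74)), (311, np.uint8(67)), (312, np.uint8(39)), (313, np.uint8(14)), (314, np.uint8(17)), (315, np.uint8(24)), (316, np.uint8(18)), (317, np.uint8(13)), (318, np.uint8(13)), (319, np.uint8(14)), (320, np.uint8(15)), (321, np.uint8(15)), (322, np.uint8(17)), (323, np.uint8(14)), (324, np.uint8(17)), (325, np.uint8(15)), (326, np.uint8(16)), (327, np.uint8(16)), (328, np.uint8(27)), (329, np.ui
[... 1254 characters left out ...]
nt8(99)), (292, np.uint8(109)), (293, np.uint8(108)), (294, np.uint8(99)), (295, np.uint8(37)), (296, np.uint8(39)), (297, np.uint8(51)), (298, np.uint8(56)), (299, np.uint8(85)), (300, np.uint8(90)), (301, np.uint8(109)), (302, np.uint8(108)), (303, np.uint8(105)), (304, np.uint8(95)), (305, np.uint8(105))]
190 [(288, np.uint8(109)), (289, np.uint8(89)), (290, np.uint8(92)), (291, np.uint8(104)), (292, np.uint8(107)), (293, np.uint8(105)), (294, np.uint8(89)), (295, np.uint8(41)), (296, np.uint8(38)), (297, np.uint8(47)), (298, np.uint8(61)), (299, np.uint8(85)), (300, np.uint8(95)), (301, np.uint8(108)), (302, np.uint8(109)), (303, np.uint8(102)), (304, np.uint8(87)), (305, np.uint8(110))]
```

>>> {"method": "drive_tool", "body": {
  "rows": [
    {"tx":0,"ty":0.2,"tz":0,"ax":0,"ay":0,"az":0,"claw":1.5},
    {"tx":0.2,"ty":0,"tz":0,"ax":0,"ay":0,"az":0,"claw":1.5},
    {"tx":0.2,"ty":0,"tz":0,"ax":0,"ay":0,"az":0,"claw":1.5},
    {"tx":0.2,"ty":0,"tz":0,"ax":0,"ay":0,"az":0,"claw":1.5},
    {"tx":0,"ty":0,"tz":0,"ax":0,"ay":0,"az":0,"claw":1.5}
  ]
}}

```text
time_s: 6.98
tcp_pos: [0.4023, 0.3694, 0.0626]
ee_rot: [[0.366, -0.931, -0.0], [-0.931, -0.366, -0.0], [0.0, 0.0, -1.0]]
wrist_force: [-0.1, 0.3, -0.7]
gripper_width: 0.228
gripper_force: 30.0
```

>>> {"method": "drive_tool", "body": {
  "rows": [
    {"tx":0.15,"ty":0,"tz":0,"ax":0,"ay":0,"az":0,"claw":1.5},
    {"tx":0.15,"ty":0,"tz":0,"ax":0,"ay":0,"az":0,"claw":1.5}
  ]
}}

```text
time_s: 7.15
tcp_pos: [0.4035, 0.367, 0.0626]
ee_rot: [[0.367, -0.93, 0.0], [-0.93, -0.367, 0.0], [-0.0, -0.0, -1.0]]
wrist_force: [-0.5, 0.4, -1.4]
gripper_width: 0.229
gripper_force: 30.0
```

>>> {"method": "drive_tool", "body": {
  "rows": [
    {"tx":0.15,"ty":0,"tz":0,"ax":0,"ay":0,"az":0,"claw":1.5},
    {"tx":0.15,"ty":0,"tz":0,"ax":0,"ay":0,"az":0,"claw":1.5}
  ]
}}

```text
time_s: 7.32
tcp_pos: [0.4045, 0.3641, 0.0626]
ee_rot: [[0.366, -0.93, 0.0], [-0.93, -0.366, -0.0], [0.0, -0.0, -1.0]]
wrist_force: [0.4, -0.5, -2.3]
gripper_width: 0.225
gripper_force: 30.0
```

>>> {"method": "drive_tool", "body": {
  "rows": [
    {"tx":0.15,"ty":0,"tz":0,"ax":0,"ay":0,"az":0,"claw":1.5},
    {"tx":0.15,"ty":0,"tz":0,"ax":0,"ay":0,"az":0,"claw":1.5}
  ]
}}

```text
time_s: 7.48
tcp_pos: [0.4057, 0.3613, 0.0626]
ee_rot: [[0.366, -0.93, 0.0], [-0.93, -0.366, 0.0], [-0.0, -0.0, -1.0]]
wrist_force: [-0.4, -0.0, -1.8]
gripper_width: 0.225
gripper_force: 30.0
```

>>> {"method": "drive_tool", "body": {
  "rows": [
    {"tx":0.15,"ty":0,"tz":0,"ax":0,"ay":0,"az":0,"claw":1.5}
  ]
}}

```text
time_s: 7.57
tcp_pos: [0.4062, 0.3599, 0.0626]
ee_rot: [[0.366, -0.93, 0.0], [-0.93, -0.366, 0.0], [-0.0, -0.0, -1.0]]
wrist_force: [0.7, -0.4, -2.1]
gripper_width: 0.226
gripper_force: 30.0
```

>>> {"method": "drive_tool", "body": {
  "rows": [
    {"tx":0.15,"ty":0,"tz":0,"ax":0,"ay":0,"az":0,"claw":1.5}
  ]
}}

```text
time_s: 7.65
tcp_pos: [0.4067, 0.3586, 0.0626]
ee_rot: [[0.366, -0.93, 0.0], [-0.93, -0.366, 0.0], [-0.0, -0.0, -1.0]]
wrist_force: [0.3, 0.6, -2.0]
gripper_width: 0.231
gripper_force: 30.0
```

>>> {"method": "drive_tool", "body": {
  "rows": [
    {"tx":0.15,"ty":0,"tz":0,"ax":0,"ay":0,"az":0,"claw":1.5}
  ]
}}

```text
time_s: 7.73
tcp_pos: [0.4073, 0.3572, 0.0626]
ee_rot: [[0.366, -0.93, 0.0], [-0.93, -0.366, 0.0], [-0.0, -0.0, -1.0]]
wrist_force: [-0.5, -0.2, -1.8]
gripper_width: 0.224
gripper_force: 30.0
```

>>> {"method": "drive_tool", "body": {
  "rows": [
    {"tx":0.15,"ty":0,"tz":0,"ax":0,"ay":0,"az":0,"claw":1.5}
  ]
}}

```text
time_s: 7.82
tcp_pos: [0.4078, 0.3558, 0.0626]
ee_rot: [[0.366, -0.93, 0.0], [-0.93, -0.366, 0.0], [-0.0, -0.0, -1.0]]
wrist_force: [0.4, -0.4, -2.5]
gripper_width: 0.228
gripper_force: 30.0
```

>>> {"method": "drive_tool", "body": {
  "rows": [
    {"tx":0.15,"ty":0,"tz":0,"ax":0,"ay":0,"az":0,"claw":1.5}
  ]
}}

```text
time_s: 7.9
tcp_pos: [0.4084, 0.3543, 0.0626]
ee_rot: [[0.366, -0.93, -0.0], [-0.93, -0.366, -0.0], [0.0, 0.0, -1.0]]
wrist_force: [-0.4, -0.1, -1.7]
gripper_width: 0.224
gripper_force: 30.0
```

>>> {"method": "drive_tool", "body": {
  "rows": [
    {"tx":0.1,"ty":0,"tz":0,"ax":0,"ay":0,"az":0,"claw":1.5}
  ]
}}

```text
time_s: 7.98
tcp_pos: [0.4087, 0.3534, 0.0626]
ee_rot: [[0.366, -0.93, -0.0], [-0.93, -0.366, -0.0], [0.0, 0.0, -1.0]]
wrist_force: [0.0, 0.4, -2.4]
gripper_width: 0.231
gripper_force: 30.0
```

>>> {"method": "drive_tool", "body": {
  "rows": [
    {"tx":0.1,"ty":0,"tz":0,"ax":0,"ay":0,"az":0,"claw":1.5}
  ]
}}

```text
time_s: 8.07
tcp_pos: [0.4092, 0.3527, 0.0626]
ee_rot: [[0.367, -0.93, 0.0], [-0.93, -0.367, 0.0], [-0.0, -0.0, -1.0]]
wrist_force: [0.1, 0.0, -1.9]
gripper_width: 0.228
gripper_force: 30.0
```

>>> {"method": "drive_tool", "body": {
  "rows": [
    {"tx":0.15,"ty":0,"tz":0,"ax":0,"ay":0,"az":0,"claw":1.5}
  ]
}}

```text
time_s: 8.15
tcp_pos: [0.4099, 0.3516, 0.0627]
ee_rot: [[0.367, -0.93, 0.001], [-0.93, -0.367, 0.001], [-0.001, -0.001, -1.0]]
wrist_force: [0.1, 0.8, -1.5]
gripper_width: 0.227
gripper_force: 30.0
```

>>> {"method": "drive_tool", "body": {
  "rows": [
    {"tx":0.15,"ty":0,"tz":0,"ax":0,"ay":0,"az":0,"claw":1.5}
  ]
}}

```text
time_s: 8.23
tcp_pos: [0.4107, 0.3505, 0.0628]
ee_rot: [[0.367, -0.93, 0.001], [-0.93, -0.367, 0.002], [-0.001, -0.002, -1.0]]
wrist_force: [1.2, 1.8, -2.0]
gripper_width: 0.228
gripper_force: 30.0
```

>>> {"method": "drive_tool", "body": {
  "rows": [
    {"tx":0.15,"ty":0,"tz":0,"ax":0,"ay":0,"az":0,"claw":1.5}
  ]
}}

```text
time_s: 8.32
tcp_pos: [0.4111, 0.35, 0.0629]
ee_rot: [[0.366, -0.93, 0.001], [-0.93, -0.366, 0.004], [-0.003, -0.003, -1.0]]
wrist_force: [-3.1, 6.5, -1.4]
gripper_width: 0.227
gripper_force: 30.0
```

>>> {"method": "drive_tool", "body": {
  "rows": [
    {"tx":0.15,"ty":0,"tz":0,"ax":0,"ay":0,"az":0,"claw":1.5}
  ]
}}

```text
time_s: 8.4
tcp_pos: [0.4115, 0.3497, 0.0631]
ee_rot: [[0.366, -0.931, 0.002], [-0.931, -0.366, 0.006], [-0.005, -0.004, -1.0]]
wrist_force: [-5.2, 8.7, -2.7]
gripper_width: 0.224
gripper_force: 30.0
```

>>> {"method": "drive_tool", "body": {
  "rows": [
    {"tx":0.15,"ty":0,"tz":0,"ax":0,"ay":0,"az":0,"claw":1.5}
  ]
}}

```text
time_s: 8.48
tcp_pos: [0.412, 0.349, 0.0632]
ee_rot: [[0.366, -0.931, 0.002], [-0.931, -0.366, 0.007], [-0.006, -0.004, -1.0]]
wrist_force: [-5.4, 9.8, -1.4]
gripper_width: 0.225
gripper_force: 30.0
```

>>> {"method": "drive_tool", "body": {
  "rows": [
    {"tx":0.1,"ty":0,"tz":0,"ax":0,"ay":0,"az":0,"claw":1.5}
  ]
}}

```text
time_s: 8.57
tcp_pos: [0.4123, 0.3485, 0.0633]
ee_rot: [[0.366, -0.931, 0.002], [-0.93, -0.366, 0.008], [-0.006, -0.005, -1.0]]
wrist_force: [-5.9, 10.2, -2.1]
gripper_width: 0.23
gripper_force: 30.0
```

>>> {"method": "drive_tool", "body": {
  "rows": [
    {"tx":0.1,"ty":0,"tz":0,"ax":0,"ay":0,"az":0,"claw":1.5}
  ]
}}

```text
time_s: 8.65
tcp_pos: [0.4127, 0.3479, 0.0633]
ee_rot: [[0.366, -0.93, 0.002], [-0.93, -0.366, 0.008], [-0.007, -0.005, -1.0]]
wrist_force: [-6.0, 10.3, -1.3]
gripper_width: 0.226
gripper_force: 30.0
```

>>> {"method": "drive_tool", "body": {
  "rows": [
    {"tx":0.1,"ty":0,"tz":0,"ax":0,"ay":0,"az":0,"claw":1.5}
  ]
}}

```text
time_s: 8.73
tcp_pos: [0.4131, 0.3473, 0.0634]
ee_rot: [[0.366, -0.93, 0.003], [-0.93, -0.366, 0.009], [-0.007, -0.006, -1.0]]
wrist_force: [-6.6, 11.9, -2.2]
gripper_width: 0.228
gripper_force: 30.0
```

>>> {"method": "drive_tool", "body": {
  "rows": [
    {"tx":0,"ty":0,"tz":0,"ax":0,"ay":0,"az":0,"claw":1.5},
    {"tx":0,"ty":0,"tz":0,"ax":0,"ay":0,"az":0,"claw":1.5}
  ]
}}

```text
time_s: 8.9
tcp_pos: [0.4131, 0.3471, 0.0634]
ee_rot: [[0.367, -0.93, 0.003], [-0.93, -0.367, 0.008], [-0.007, -0.005, -1.0]]
wrist_force: [-5.2, 10.3, -2.3]
gripper_width: 0.225
gripper_force: 30.0
```

>>> {"method": "drive_tool", "body": {
  "rows": [
    {"tx":0.1,"ty":0,"tz":0,"ax":0,"ay":0,"az":0,"claw":1.5},
    {"tx":0.1,"ty":0,"tz":0,"ax":0,"ay":0,"az":0,"claw":1.5}
  ]
}}

```text
time_s: 9.07
tcp_pos: [0.4139, 0.3459, 0.0635]
ee_rot: [[0.367, -0.93, 0.003], [-0.93, -0.367, 0.009], [-0.008, -0.006, -1.0]]
wrist_force: [-5.7, 11.5, -1.5]
gripper_width: 0.226
gripper_force: 30.0
```

>>> {"method": "drive_tool", "body": {
  "rows": [
    {"tx":0.1,"ty":0,"tz":0,"ax":0,"ay":0,"az":0,"claw":1.5},
    {"tx":0.1,"ty":0,"tz":0,"ax":0,"ay":0,"az":0,"claw":1.5}
  ]
}}

```text
time_s: 9.23
tcp_pos: [0.4145, 0.3424, 0.0633]
ee_rot: [[0.367, -0.93, 0.002], [-0.93, -0.367, 0.006], [-0.005, -0.004, -1.0]]
wrist_force: [-4.1, 5.9, -0.6]
gripper_width: 0.228
gripper_force: 30.0
```

```bash
cat >> h.py <<'E'
def stand():
    s=sense();c=np.array(s['tcp_pos']);d=c-[.4264,.3117,0];F=np.array(s['wrist_force']);ex=np.array([.367,-.93,0]);ey=np.array([.93,.367,0])
    print('t',s['time_s'],'tip',round(d@ex*1000+61,1),'lat',round(d@ey*1000,1),'z',round(c[2]*1000,1),'F',round(F@ex,1),round(F@ey,1),round(F[2],1),'M',np.round(s['moment'],2),'tilt',np.round(np.array(s['ee_rot'])[:,2],3))
E
python3 -c "
from h import *
stand();p,d=capture('side');cv2.imwrite('pics/s4.png',cv2.resize(p[160:235,270:370],(800,600),interpolation=cv2.INTER_CUBIC)[:,:,::-1])"
```

```text
t 9.2333 tip 28.1 lat 0.2 z 63.3 F -7.0 -1.6 -0.6 M [1.99 1.25 0.04] tilt [ 0.002  0.006 -1.   ]
```

View pics/s4.png

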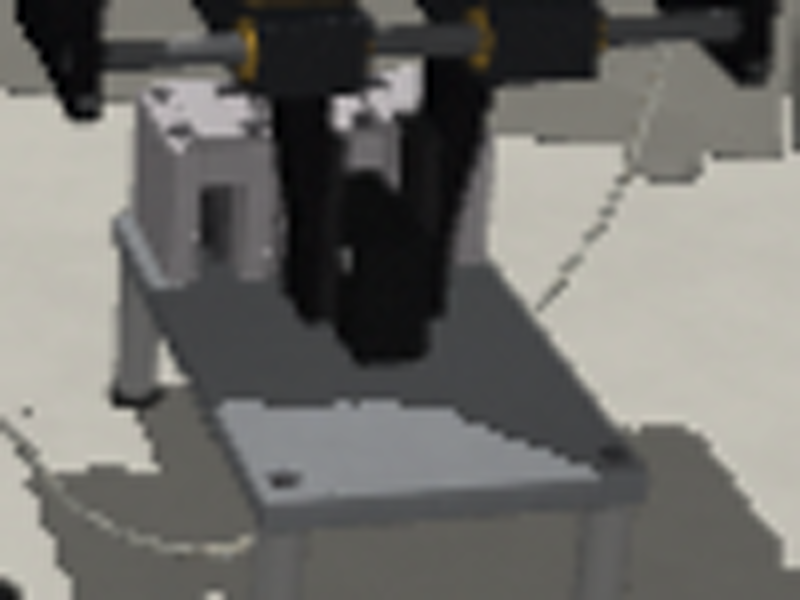

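The handle, crop (385,290), is now at the middle block and the force eased to 7 N after the nose-parting peak: this looks like the good block. Pushing on, watching for steady drag.

>>> {"method": "drive_tool", "body": {
  "rows": [
    {"tx":0.1,"ty":0,"tz":0,"ax":0,"ay":0,"az":0,"claw":1.5},
    {"tx":0.1,"ty":0,"tz":0,"ax":0,"ay":0,"az":0,"claw":1.5}
  ]
}}

```text
time_s: 9.45
tcp_pos: [0.4153, 0.3401, 0.0632]
ee_rot: [[0.367, -0.93, 0.002], [-0.93, -0.367, 0.005], [-0.004, -0.004, -1.0]]
wrist_force: [-3.2, 6.7, -1.5]
gripper_width: 0.227
gripper_force: 30.0
```

>>> {"method": "drive_tool", "body": {
  "rows": [
    {"tx":0.1,"ty":0,"tz":0,"ax":0,"ay":0,"az":0,"claw":1.5},
    {"tx":0.1,"ty":0,"tz":0,"ax":0,"ay":0,"az":0,"claw":1.5}
  ]
}}

```text
time_s: 9.62
tcp_pos: [0.4161, 0.3381, 0.0632]
ee_rot: [[0.367, -0.93, 0.002], [-0.93, -0.367, 0.005], [-0.004, -0.004, -1.0]]
wrist_force: [-3.3, 7.9, -1.6]
gripper_width: 0.229
gripper_force: 30.0
```

>>> {"method": "drive_tool", "body": {
  "rows": [
    {"tx":0,"ty":0,"tz":0,"ax":0,"ay":0,"az":0,"claw":1.5},
    {"tx":0,"ty":0,"tz":0,"ax":0,"ay":0,"az":0,"claw":1.5},
    {"tx":0,"ty":0,"tz":0,"ax":0,"ay":0,"az":0,"claw":1.5}
  ]
}}

```text
time_s: 9.87
tcp_pos: [0.4161, 0.338, 0.0631]
ee_rot: [[0.367, -0.93, 0.002], [-0.93, -0.367, 0.005], [-0.004, -0.003, -1.0]]
wrist_force: [-2.5, 6.6, -1.3]
gripper_width: 0.229
gripper_force: 30.0
```

>>> {"method": "drive_tool", "body": {
  "rows": [
    {"tx":0.1,"ty":0,"tz":0,"ax":0,"ay":0,"az":0,"claw":1.5},
    {"tx":0.1,"ty":0,"tz":0,"ax":0,"ay":0,"az":0,"claw":1.5}
  ]
}}

```text
time_s: 10.03
tcp_pos: [0.4168, 0.3363, 0.0632]
ee_rot: [[0.367, -0.93, 0.002], [-0.93, -0.367, 0.005], [-0.004, -0.004, -1.0]]
wrist_force: [-3.5, 7.0, -1.8]
gripper_width: 0.229
gripper_force: 30.0
```

```bash
python3 -c "
from h import *
stand()"
```

```text
t 10.0333 tip 34.6 lat 0.1 z 63.2 F -7.8 -0.7 -1.8 M [ 2.1   1.2  -0.02] tilt [ 0.002  0.005 -1.   ]
```

>>> {"method": "drive_tool", "body": {
  "rows": [
    {"tx":0.1,"ty":0,"tz":0.05,"ax":0,"ay":0,"az":0,"claw":1.5},
    {"tx":0.1,"ty":0,"tz":0.05,"ax":0,"ay":0,"az":0,"claw":1.5}
  ]
}}

```text
time_s: 10.2
tcp_pos: [0.4177, 0.3344, 0.0625]
ee_rot: [[0.367, -0.93, 0.002], [-0.93, -0.367, 0.005], [-0.004, -0.004, -1.0]]
wrist_force: [-2.3, 5.8, 1.5]
gripper_width: 0.225
gripper_force: 30.0
```

>>> {"method": "drive_tool", "body": {
  "rows": [
    {"tx":0.1,"ty":0,"tz":0.05,"ax":0,"ay":0,"az":0,"claw":1.5},
    {"tx":0.1,"ty":0,"tz":0.05,"ax":0,"ay":0,"az":0,"claw":1.5}
  ]
}}

```text
time_s: 10.37
tcp_pos: [0.4183, 0.3338, 0.062]
ee_rot: [[0.367, -0.93, 0.003], [-0.93, -0.367, 0.007], [-0.006, -0.005, -1.0]]
wrist_force: [-10.6, 12.3, 5.8]
gripper_width: 0.228
gripper_force: 30.0
```

>>> {"method": "drive_tool", "body": {
  "rows": [
    {"tx":0.1,"ty":0,"tz":0,"ax":0,"ay":0,"az":0,"claw":1.5},
    {"tx":0.1,"ty":0,"tz":0,"ax":0,"ay":0,"az":0,"claw":1.5}
  ]
}}

```text
time_s: 10.53
tcp_pos: [0.4184, 0.3337, 0.062]
ee_rot: [[0.366, -0.93, 0.003], [-0.93, -0.366, 0.011], [-0.009, -0.006, -1.0]]
wrist_force: [-15.1, 18.2, 2.2]
gripper_width: 0.227
gripper_force: 30.0
```

```bash
python3 -c "
from h import *
stand()"
```

```text
t 10.5333 tip 37.6 lat 0.7 z 62.0 F -22.5 -7.4 2.2 M [ 4.88  4.3  -0.12] tilt [ 0.003  0.011 -1.   ]
```

>>> {"method": "drive_tool", "body": {
  "rows": [
    {"tx":-0.2,"ty":0,"tz":0.05,"ax":0,"ay":0,"az":0,"claw":1.5},
    {"tx":-0.1,"ty":0,"tz":0.05,"ax":0,"ay":0,"az":0,"claw":1.5},
    {"tx":0,"ty":0,"tz":0,"ax":0,"ay":0,"az":0,"claw":1.5}
  ]
}}

```text
time_s: 10.78
tcp_pos: [0.4183, 0.3337, 0.0615]
ee_rot: [[0.368, -0.93, 0.003], [-0.93, -0.368, 0.005], [-0.003, -0.005, -1.0]]
wrist_force: [-4.8, 5.4, 4.8]
gripper_width: 0.223
gripper_force: 30.0
```

```bash
python3 -c "
from h import *
stand()
p,d=capture('side');cv2.imwrite('pics/s5.png',cv2.resize(p[160:235,270:370],(800,600),interpolation=cv2.INTER_CUBIC)[:,:,::-1])"
```

```text
t 10.7833 tip 37.5 lat 0.5 z 61.5 F -6.8 -2.5 4.8 M [ 1.4   1.47 -0.05] tilt [ 0.003  0.005 -1.   ]
```

View pics/s5.png

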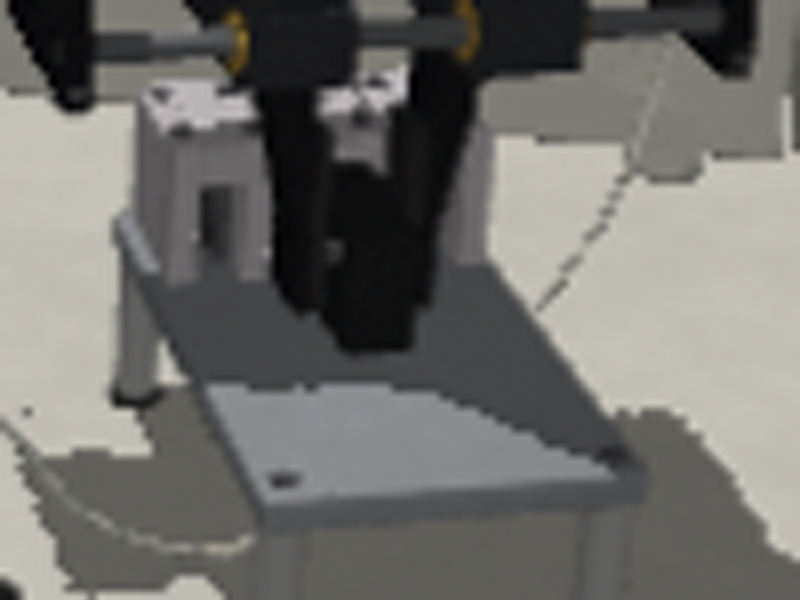

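The handle (crop 375,255) sits at the middle block's face. One slight nudge, then release.

>>> {"method": "drive_tool", "body": {
  "rows": [
    {"tx":0.1,"ty":0,"tz":0,"ax":0,"ay":0,"az":0,"claw":1.5},
    {"tx":0,"ty":0,"tz":0,"ax":0,"ay":0,"az":0,"claw":1.5},
    {"tx":0,"ty":0,"tz":0,"ax":0,"ay":0,"az":0,"claw":5},
    {"tx":0,"ty":0,"tz":0,"ax":0,"ay":0,"az":0,"claw":5},
    {"tx":0,"ty":0,"tz":0,"ax":0,"ay":0,"az":0,"claw":5},
    {"tx":0,"ty":0,"tz":0,"ax":0,"ay":0,"az":0,"claw":5},
    {"tx":0,"ty":0,"tz":0,"ax":0,"ay":0,"az":0,"claw":5}
  ]
}}

```text
time_s: 11.42
tcp_pos: [0.4181, 0.3293, 0.0594]
ee_rot: [[0.366, -0.931, -0.0], [-0.931, -0.366, -0.001], [0.001, 0.001, -1.0]]
wrist_force: [-0.2, 0.4, -0.3]
gripper_width: 0.515
gripper_force: 0.0
```

>>> {"method": "drive_tool", "body": {
  "rows": [
    {"tx":0,"ty":0,"tz":-0.5,"ax":0,"ay":0,"az":0,"claw":5},
    {"tx":0,"ty":0,"tz":-1.5,"ax":0,"ay":0,"az":0,"claw":5},
    {"tx":0,"ty":0,"tz":-3,"ax":0,"ay":0,"az":0,"claw":5},
    {"tx":0,"ty":0,"tz":-3,"ax":0,"ay":0,"az":0,"claw":5},
    {"tx":-3,"ty":0,"tz":-2,"ax":0,"ay":0,"az":0,"claw":5},
    {"tx":-3,"ty":0,"tz":0,"ax":0,"ay":0,"az":0,"claw":5},
    {"tx":-3,"ty":0,"tz":0,"ax":0,"ay":0,"az":0,"claw":5},
    {"tx":0,"ty":0,"tz":0,"ax":0,"ay":0,"az":0,"claw":5},
    {"tx":0,"ty":0,"tz":0,"ax":0,"ay":0,"az":0,"claw":5}
  ]
}}

```text
time_s: 12.17
tcp_pos: [0.3845, 0.4143, 0.1596]
ee_rot: [[0.368, -0.93, -0.0], [-0.93, -0.368, -0.0], [0.0, 0.0, -1.0]]
wrist_force: [0.3, -0.0, -0.4]
gripper_width: 0.573
gripper_force: 0.0
```

```bash
python3 -c "
from h import *
stand()
p,d=capture('side');q,e=capture('top')
a=cv2.resize(p[160:235,270:370],(400,300),interpolation=cv2.INTER_CUBIC);b=cv2.resize(q[190:280,215:325],(400,300),interpolation=cv2.INTER_CUBIC)
cv2.imwrite('pics/f.png',np.hstack([a,b])[:,:,::-1])
# any dark gap: depths of handle top
W=cloud('top',e,(215,325,190,280));z=W[...,2];m=(z>.082)&(z<.0925)
P=W[m]-[.4264,.3117,0];ex=np.array([.367,-.93,0]);ey=np.array([.93,.367,0]);x=P@ex*1000;y=P@ey*1000
k=(x<5)&(abs(y)<20);print(k.sum(),np.percentile(x[k],[1,50,99]),np.percentile(y[k],[1,50,99]),np.median(P[k,2]))"
```

```text
t 12.1667 tip -49.8 lat -1.3 z 159.6 F 0.1 0.3 -0.4 M [-0.02  0.1  -0.01] tilt [-0. -0. -1.]
243 [-49.19598032 -24.80781126   0.50498294] [-10.68361772  -0.02562632  10.7344215 ] 0.08976198356896947
```

View pics/f.png

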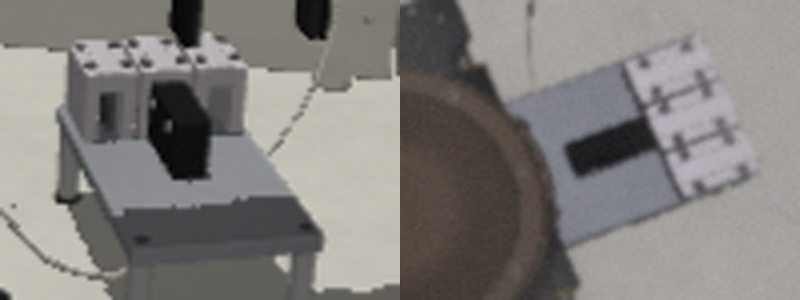

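The handle stands flush against the middle block, spanning -49 to 0 mm at its face and centred, with the gripper clear. Left half of the picture: handle at (180,130). Right half: (612,147).

```bash
python3 -c "
from station import *
print(finish_job())"
```

```text
the job is handed in; nothing more can be done
None
```

The blade is fully home in the middle block, handle flush against the face and released. It went in with a steady drag of about 8 N after a peak near 13 N, which marks the good block, so I didn't try the other two. The highest push I read was about 24 N, as the handle met the block, and I handed the job in at about 12 s.

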